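# Find the rocking corner of a levelling table and press its shim flat

## Task

The steel plate of the small levelling table rocks at one corner. With the fingertips, press the plate's corners one after another until you find the one that gives way, then press the folding shim beside that corner fully flat and take the hand away. Leave the other three shims raised and do not grasp, lift or shift the weight and the cap on the plate or the things round the table.

Things in the scene. Friction and masses are not known exactly. Their poses are not given: they have to be found in the camera images.
- bed: grey bed of a levelling table, fixed to the worktop, 180 x 335 x 8 mm. Origin at the centre of its underside, on the worktop; x points away from the robot (turned by up to 15 degrees), y to the left, z up. It carries the top plate and four folding shims, two along its left side and two along its right, one for each plate corner
- plate_centre (a point): centre of the upper face of the square steel top plate, 170 x 170 x 12 mm, on a rubber mount, 32 mm above the worktop. Hidden pads stand under its corners. Three corners are firm (rubber pads: give 0.5 mm at 6 N, 1.5 mm at most). Under one, any of the four and not to be told by looking, the pad is 5 mm too low: pressed, that corner sinks 4 to 5 mm at about 1 N per mm, then stops; let go, it springs back level
- corner_0 (a point): point on the upper face of the top plate where its far left corner is to be pressed, 17 mm in from both edges, 32 mm above the worktop at rest
- corner_1 (a point): point on the upper face of the top plate where its far right corner is to be pressed, 17 mm in from both edges, 32 mm above the worktop at rest
- corner_2 (a point): point on the upper face of the top plate where its near left corner is to be pressed, 17 mm in from both edges, 32 mm above the worktop at rest
- corner_3 (a point): point on the upper face of the top plate where its near right corner is to be pressed, 17 mm in from both edges, 32 mm above the worktop at rest
- knuckle_0 (a point): centre of the knuckle (round bar across the top, 9 mm thick, 24 mm long along the bed's x) of the folding shim of the far left corner: an aluminium strip 18 mm wide, bowed up like a roof beside the plate's edge. The centre is 37 mm above the worktop when the shim is raised and 17.5 mm when flat; on the way down it moves 6 mm toward the plate, square to the edge
- knuckle_1 (a point): centre of the knuckle (round bar across the top, 9 mm thick, 24 mm long along the bed's x) of the folding shim of the far right corner: an aluminium strip 18 mm wide, bowed up like a roof beside the plate's edge. The centre is 37 mm above the worktop when the shim is raised and 17.5 mm when flat; on the way down it moves 6 mm toward the plate, square to the edge
- knuckle_2 (a point): centre of the knuckle (round bar across the top, 9 mm thick, 24 mm long along the bed's x) of the folding shim of the near left corner: an aluminium strip 18 mm wide, bowed up like a roof beside the plate's edge. The centre is 37 mm above the worktop when the shim is raised and 17.5 mm when flat; on the way down it moves 6 mm toward the plate, square to the edge
- knuckle_3 (a point): centre of the knuckle (round bar across the top, 9 mm thick, 24 mm long along the bed's x) of the folding shim of the near right corner: an aluminium strip 18 mm wide, bowed up like a roof beside the plate's edge. The centre is 37 mm above the worktop when the shim is raised and 17.5 mm when flat; on the way down it moves 6 mm toward the plate, square to the edge
- shim_0 (a joint): fold of the shim of the far left corner: 0 raised (as at the start), 0.61 rad fully flat. Pressing the knuckle down takes 2 to 4 N (up to 15 N for an instant at first touch: press on past that) and it stays where it is left. Flattening drives the shim's tongue into the gap under its plate corner; at a firm corner there is no gap, the tongue strikes the pad and the shim jams at about 0.06
- shim_1 (a joint): fold of the shim of the far right corner: 0 raised (as at the start), 0.61 rad fully flat. Pressing the knuckle down takes 2 to 4 N (up to 15 N for an instant at first touch: press on past that) and it stays where it is left. Flattening drives the shim's tongue into the gap under its plate corner; at a firm corner there is no gap, the tongue strikes the pad and the shim jams at about 0.06
- shim_2 (a joint): fold of the shim of the near left corner: 0 raised (as at the start), 0.61 rad fully flat. Pressing the knuckle down takes 2 to 4 N (up to 15 N for an instant at first touch: press on past that) and it stays where it is left. Flattening drives the shim's tongue into the gap under its plate corner; at a firm corner there is no gap, the tongue strikes the pad and the shim jams at about 0.06
- shim_3 (a joint): fold of the shim of the near right corner: 0 raised (as at the start), 0.61 rad fully flat. Pressing the knuckle down takes 2 to 4 N (up to 15 N for an instant at first touch: press on past that) and it stays where it is left. Flattening drives the shim's tongue into the gap under its plate corner; at a firm corner there is no gap, the tongue strikes the pad and the shim jams at about 0.06
- check_weight: brass check weight, 28 mm across, 46 mm high, standing at about the middle of the top plate (loose); origin at the centre of its underside
- white_cap: white bottle cap, 44 mm across, 24 mm high, lying on the top plate between the weight and the near edge (loose); origin at the centre of its underside
- small_beaker: small beaker, 51 x 55 x 51 mm, to the left of the bed (loose bystander); origin at its underside
- large_beaker: larger beaker, 70 x 75 x 70 mm, to the left of the bed (loose bystander); origin at its underside
- syringe: plastic syringe lying down, 28 x 122 x 28 mm, to the right of the bed (loose bystander); origin at its underside
- dropper: amber dropper bottle, 33 mm across, 94 mm high, to the right of the bed (loose bystander); origin at its underside
There are look-alikes about, which are no part of the job. Of the things shaped like the white_cap, the white one is meant.

How it is judged:
By the outcome, as a careful person would: the job done as asked, in the order asked, and still so for the second after the job is handed in, with the robot touching nothing.
It also fails if it takes over 48 s, if anything falls off the work surface, if the arm or the gripper's body presses on something with over 40 N, if the wrist force passes 120 N, or if a joint passes its speed limit or range.

## Robot

A 7-joint arm with a two-finger parallel gripper is mounted at the origin on a cart in front of the work surface, level with it; the furniture and walls round the work are solid. World frame = base frame: x ahead of the robot, y to its left, z up, the work surface at z = 0. Lengths are in m, angles in rad, forces in N, time in s.
With the tool pointing down it reaches from about 0.425 to 0.925 m from the base axis. Payload 6.8 kg.
Tool frame: the origin (TCP) lies on the centre line of the jaws, within the pads' length; the fingertips stand 14 mm ahead of it and the grasp point (between the pads) lies 5 mm behind it (bot.finger_overhang is the distance from the TCP to the fingertips, in m); z points along the fingers, y is the line along which they close (so a half turn about z gives the same grasp; the last joint's range is limited). The gripper opens to 85 mm and grips with 20 to 120 N. Pads are 22 mm wide; open, the fingers measure 114 mm over their backs; the gripper's body (76 mm by 85 mm) begins 54 mm behind the grasp point. The pads swing forward as they close: fully open they stand 13 mm farther back than shut.
Start: joints at [1.162, 0.477, 0.022, 1.555, -0.011, 1.109, -0.083], TCP at [0.2, -0.645, 0.245] pointing down, gripper open.
Joint ranges: [-2.96, 2.96], [-0.34, 2.1], [-1.41, 1.46], [0.24, 2.44], [-1.37, 4.51], [0.17, 1.92], [-2.96, 2.96]. Speed limits (rad/s): [2.39, 2.39, 3.14, 3.14, 3.14, 3.14, 3.14].

## Interface

Orientations are given as a unit quaternion [w, x, y, z].
In Python, from station import bot gives the robot as it stands.
- The arm moves only by the shell command python3 -m inch 'ROWS' [OPENING] [FORCE]. ROWS is JSON, a list of rows, each a list of 4 numbers: the shift along the tool's x, y, z in m, then the turn about the tool's z in degrees. A call has 1 to 12 rows; each row shifts and turns the commanded pose from where the row before left it, along the tool's axes as they then stand; what a row does not reach is not made up. A row lasts 1/10 s, in which the tool goes at most 50 mm and 8.59 degrees, less where a joint would pass 70% of its speed; a pose out of reach is approached as far as the arm can. A call is refused whole if a number of a shift passes 0.05 or a number of a turn 8.59, either way. A call with a gripper value outside its range is refused whole. OPENING is the finger opening in m, from 0 to 0.0854, set as the call begins (- or left out, the last holds). The fingers move at their own pace and stop on an object; FORCE is the grip in N (left out, the last holds). Time passes only in rows, so rows that do not move let the fingers close. It gives the time, the measured TCP pose, the force, the opening and the grip force at its end, in the units of the state.
- bot.get_obs(): the state, without advancing time (a new reading comes with each control period).
- bot.read_camera(name): name is "scene" or "top"; returns a dict with "color" (420x560x3 uint8, red, green, blue), "mtx" (3x3 intrinsics, pixels), "world_from_camera" (4x4, takes a point from camera to world coordinates). Camera axes: x right, y up, looking along -z (the intrinsics and any distortion apply to the point x, -y, -z); pixel columns grow to the right and rows downward; lengths in m; the calibration is good to about 2 mm. A picture is of the moment at which its call begins. There is no depth.
- bot.hand_in(): hands the job in; it is judged then, once.
The state is a dict: "t": time; "q": joint angles; "joint_vel": joint speeds; "joint_torque": joint torques, N m; "eef_pos": TCP position; "tool_rot": TCP orientation; "contact_force": force on the tool from outside, world axes, zero at the start; "torque": the same for the moment, N m; "gripper_width": opening from 0.0 (shut) to 1.0 (fully open); "grasp_force": force on a finger pad.
Only numpy, scipy, OpenCV 4.12 (cv2) and the standard library are available. Lean on these libraries where they do the work, as an engineer would, in place of code of your own. Each camera call takes 0.05 s, during which the arm holds its last target. There are 200 camera calls.

## Working session

There is one attempt and no reset: what is moved stays moved. The work goes in short steps, Python scripts to look and compute and a shell command to move; the robot and the scene stay as the last step left them, time stands still between calls to the robot, and variables do not carry over. Pictures are saved under pics/ and viewed, at most 10 in all, crops included, and the job is handed in when it is done.

```bash
mkdir -p pics; ls; python3 - <<'E'
from station import bot
import cv2
for n in("top","scene"):
    c=bot.read_camera(n); cv2.imwrite(f"pics/{n}0.png",c["color"][:,:,::-1]); print(n,c["mtx"].round(1).tolist(),c["world_from_camera"].round(3).tolist(), [k for k in c])
o=bot.get_obs();print(o["t"],o["eef_pos"],o["tool_rot"],o["contact_force"],bot.finger_overhang)
E
```

```text
pics
top [[389.0, 0.0, 268.6], [0.0, 389.0, 202.1], [0.0, 0.0, 1.0]] [[-0.121, 0.971, -0.204, 0.361], [-0.993, -0.119, 0.026, 0.054], [0.001, 0.206, 0.979, 0.884], [0.0, 0.0, 0.0, 1.0]] ['color', 'mtx', 'world_from_camera']
scene [[524.6, 0.0, 290.8], [0.0, 524.6, 211.7], [0.0, 0.0, 1.0]] [[0.637, 0.3, -0.71, -0.317], [-0.771, 0.261, -0.581, -0.669], [0.011, 0.917, 0.398, 0.553], [0.0, 0.0, 0.0, 1.0]] ['color', 'mtx', 'world_from_camera']
0.1 [ 0.19982465 -0.64421983  0.24443381] [-8.07866922e-04  9.88714480e-01  1.49809867e-01 -1.70426862e-04] [-0.717445   -0.56684246 -0.37088969] 0.014
```

View pics/top0.png

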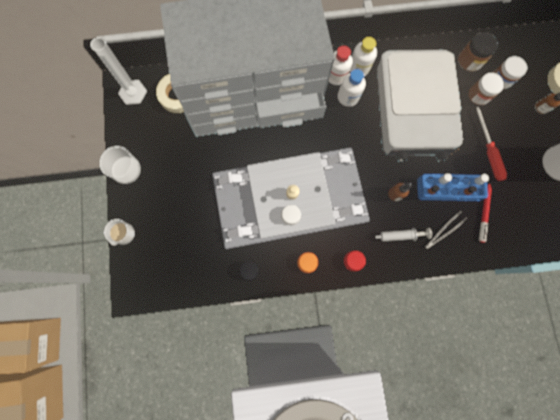

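View pics/scene0.png

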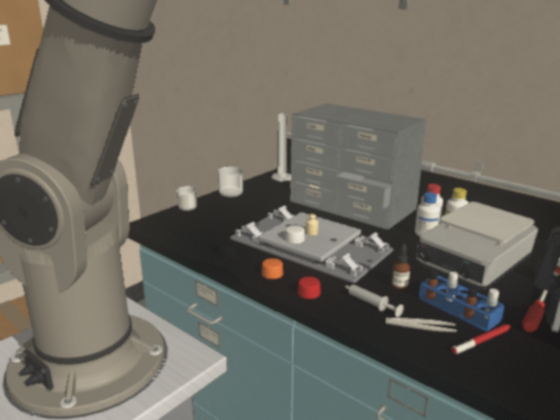

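The top view shows the bed around (290,197), the plate around (290,194), brass weight (293,191), white cap (291,214), shims at about (235,178), (345,158), (245,232) and (357,210). Look-alike caps are orange (308,262), red (355,260) and black (248,270). The white cap on the plate is the one meant. I'll enlarge it to get the edges.

```bash
python3 - <<'E'
import cv2
i=cv2.imread("pics/top0.png")[140:255,205:380]
cv2.imwrite("pics/crop0.png",cv2.resize(i,None,fx=4.5,fy=4.5,interpolation=cv2.INTER_CUBIC))
E
```

```text
(no output)
```

View pics/crop0.png

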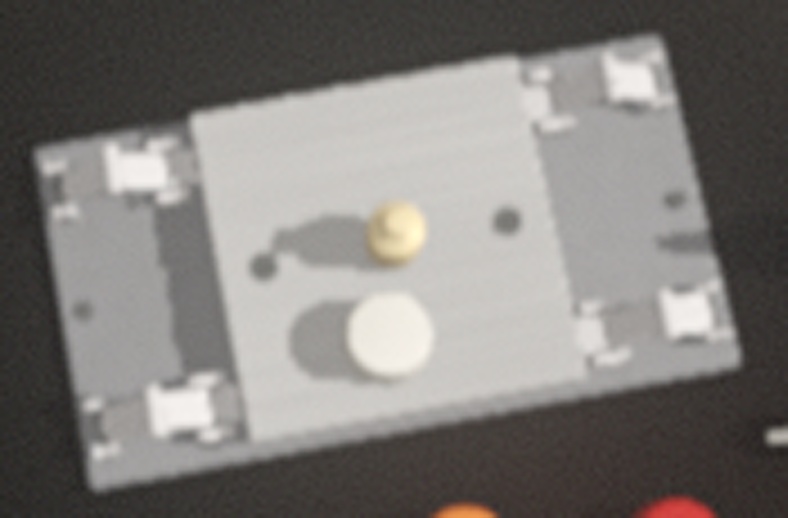

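The crop shows plate corners at (190,117), (517,57), (588,375) and (250,440), and bed corners at (35,148), (662,35), (740,365) and (95,490). The bright knuckle blocks are near (138,168), (630,80), (182,410) and (688,313). The white cap at (390,335) and the weight at (397,232) sit on the plate, clear of its corners.

```bash
cat > h.py <<'E'
import numpy as np
from station import bot
def ray(c,px,z):
    K=c["mtx"];T=c["world_from_camera"]
    d=T[:3,:3]@np.array([(px[0]-K[0,2])/K[0,0],-(px[1]-K[1,2])/K[1,1],-1]);o=T[:3,3]
    return o+d*(z-o[2])/d[2]
def proj(c,P):
    T=c["world_from_camera"];p=T[:3,:3].T@(np.array(P)-T[:3,3]);K=c["mtx"]
    return np.array([K[0,2]+K[0,0]*p[0]/-p[2],K[1,2]-K[1,1]*p[1]/-p[2]])
E
python3 - <<'E'
from h import *; import cv2
c=bot.read_camera("top");s=bot.read_camera("scene")
f=lambda u,z:ray(c,(205+(u[0]+.5)/4.5-.5,140+(u[1]+.5)/4.5-.5),z)[:2]
P=np.array([f(u,.032) for u in[(190,117),(517,57),(250,440),(588,375)]])
B=np.array([f(u,.008) for u in[(35,148),(662,35),(95,490),(740,365)]])
Kn=np.array([f(u,.040) for u in[(138,168),(630,80),(182,410),(688,313)]])
for Q,w,l in((P,.17,.17),(B,.18,.335)):
    # fit rigid rectangle
    M=np.array([[w/2,l/2],[w/2,-l/2],[-w/2,l/2],[-w/2,-l/2]])
    m=Q.mean(0);U,_,V=np.linalg.svd(M.T@(Q-m));R=V.T@U.T
    print("centre",m.round(4),"yaw",np.degrees(np.arctan2(R[1,0],R[0,0])).round(2),"resid mm",((Q-m-M@R.T)*1e3).round(1).tolist())
    if l==.17: Rp,mp=R,m
print("R",Rp)
print("knuckles bed frame",((Kn-mp)@Rp*1e3).round(1).tolist())
for z,n in((.046+.032,'w'),): print("weight",((f((397,228),.07)-mp)@Rp*1e3).round(1),"cap",((f((390,335),.056)-mp)@Rp*1e3).round(1))
C=np.array([[68,68],[68,-68],[-68,68],[-68,-68]])/1e3
print("corners",(mp+C@Rp.T).round(4).tolist()); print("knuckles",Kn.round(4).tolist())
im=s["color"][:,:,::-1].copy()[200:280,225:400]; im=cv2.resize(im,None,fx=4.5,fy=4.5,interpolation=cv2.INTER_CUBIC)
def dot(xy,z,col):
    p=(proj(s,[*xy,z])-[225,200]+.5)*4.5; cv2.drawMarker(im,tuple(int(v) for v in p),col,0,14,2)
for q in mp+C@Rp.T: dot(q,.032,(0,0,255))
for q in P: dot(q,.032,(255,0,0))
for q in Kn: dot(q,.0415,(0,160,0))
cv2.imwrite("pics/s1.png",im)
E
```

```text
centre [ 0.5522 -0.0204] yaw 3.79 resid mm [[-1.5, -0.3], [-1.2, -0.2], [1.1, -0.1], [1.6, 0.7]]
centre [ 0.5516 -0.0209] yaw 3.84 resid mm [[0.3, -0.3], [-0.5, 0.1], [-0.3, -1.7], [0.5, 1.9]]
R [[ 0.99780978 -0.06614865]
 [ 0.06614865  0.99780978]]
knuckles bed frame [[59.6, 115.0], [58.7, -137.1], [-64.3, 114.6], [-63.5, -137.9]]
weight [-1.5 -2.7] cap [-49.5   9.6]
corners [[0.6155, 0.0519], [0.6245, -0.0838], [0.4798, 0.0429], [0.4888, -0.0928]]
knuckles [[0.6041, 0.0982], [0.6198, -0.1533], [0.4804, 0.0897], [0.498, -0.1622]]
```

View pics/s1.png

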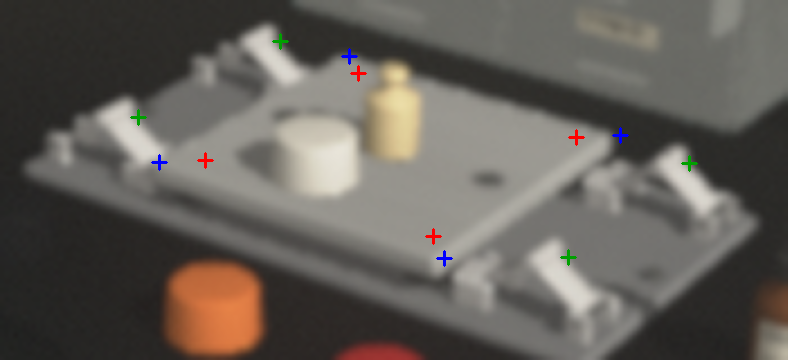

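The scene crop shows that each bright strip is only the lit right-hand slope; the knuckle is its upper-left end. By left/right symmetry the knuckles lie at about ±126 mm in bed y and about ±62 mm in bed x. The plate pose is consistent in both views: centre (0.552,-0.020), yaw 3.8°. I turn the tool to match, close the fingers and go above corner_3.

```bash
python3 -m inch '[[0,0,0,6.7],[0,0,0,6.7],[0.025,-0.041,0,0],[0.025,-0.041,0,0],[0.025,-0.041,0,0],[0.025,-0.041,0,0],[0.025,-0.041,0,0],[0.025,-0.041,0,0],[0.025,-0.041,0,0],[0.025,-0.041,0,0],[0.025,-0.041,0,0],[0.025,-0.041,0,0]]' 0 20
cat > w.py <<'E'
from h import *
import sys
from scipy.spatial.transform import Rotation as Ro
m=np.array([.552,-.0206]);a=np.radians(3.8);R=np.array([[np.cos(a),-np.sin(a)],[np.sin(a),np.cos(a)]])
T={f"c{i}":m+R@np.array(v)/1e3 for i,v in enumerate([(68,68),(68,-68),(-68,68),(-68,-68)])}
T|={f"k{i}":m+R@np.array(v)/1e3 for i,v in enumerate([(60.5,123),(60.5,-123),(-63,123),(-63,-123)])}
o=bot.get_obs();w,x,y,z=o["tool_rot"];q=Ro.from_quat([x,y,z,w])
for n in sys.argv[1:]: print(n,T[n].round(4),"tool shift",q.inv().apply(np.r_[T[n]-o["eef_pos"][:2],0]).round(4))
tx=q.as_matrix()[:,0];print("t",o["t"],"tcp",o["eef_pos"].round(4),"tip z",round(o["eef_pos"][2]-.014,4),"yaw",np.degrees(np.arctan2(tx[1],tx[0])).round(2),"tz",q.as_matrix()[:,2].round(3),"F",o["contact_force"].round(2),"w",o["gripper_width"])
E
python3 w.py c3
```

```text
t: 1.4
eef_pos: [0.4225, -0.2171, 0.2455]
tool_rot: [0.0, 0.999, 0.033, 0.0]
contact_force: [0.1, 0.0, 0.2]
gripper_width: -0.004
grasp_force: 0.0
c3 [ 0.4887 -0.093 ] tool shift [ 0.0742 -0.1195 -0.    ]
t 1.4 tcp [ 0.4225 -0.2171  0.2455] tip z 0.2315 yaw 3.82 tz [ 0. -0. -1.] F [0.15 0.02 0.21] w -0.004353512328207423
```

```bash
python3 -m inch '[[0.0247,-0.0398,0,0],[0.0247,-0.0398,0,0],[0.0248,-0.0399,0,0],[0,0,0.046,0],[0,0,0.046,0],[0,0,0.046,0],[0,0,0.032,0],[0,0,0.01,0],[0,0,0,0]]'; python3 w.py c3
```

```text
t: 2.3
eef_pos: [0.4873, -0.0946, 0.0644]
tool_rot: [-0.0, 0.999, 0.034, -0.001]
contact_force: [0.3, -0.1, 0.7]
gripper_width: 0.001
grasp_force: 0.0
c3 [ 0.4887 -0.093 ] tool shift [ 0.0014 -0.0015 -0.    ]
t 2.3 tcp [ 0.4873 -0.0946  0.0644] tip z 0.0504 yaw 3.84 tz [-0.003  0.    -1.   ] F [ 0.31 -0.12  0.71] w 0.0011162270949247443
```

```bash
python3 -m inch '[[0.0014,-0.0015,0.005,0],[0,0,0.005,0],[0,0,0.003,0],[0,0,0.001,0],[0,0,0,0]]' | head -3; for i in 1; do python3 -m inch '[[0,0,0.001,0],[0,0,0.001,0],[0,0,0,0]]' | head -4; done;  python3 -m inch '[[0,0,0.001,0],[0,0,0.001,0],[0,0,0,0]]' ; python3 w.py c3
```

```text
t: 2.8
eef_pos: [0.4895, -0.0932, 0.0516]
tool_rot: [0.0, 0.999, 0.033, 0.0]
t: 3.1
eef_pos: [0.4893, -0.0931, 0.0492]
tool_rot: [0.0, 0.999, 0.033, -0.0]
contact_force: [-0.1, -0.6, -0.2]
t: 3.4
eef_pos: [0.4893, -0.0931, 0.0471]
tool_rot: [-0.0, 0.999, 0.033, -0.0]
contact_force: [-0.0, -0.0, 0.1]
gripper_width: 0.001
grasp_force: 0.0
c3 [ 0.4887 -0.093 ] tool shift [-0.0006 -0.0002  0.    ]
t 3.4 tcp [ 0.4893 -0.0931  0.0471] tip z 0.0331 yaw 3.84 tz [-0.  0. -1.] F [-0.   -0.04  0.06] w 0.0011653786620504022
```

Now press in 1 mm steps.

```bash
python3 -m inch '[[0,0,0.001,0],[0,0,0.001,0],[0,0,0,0]]'|sed -n 2,4p;  python3 -m inch '[[0,0,0.001,0],[0,0,0,0]]'|sed -n 2,4p ; python3 -m inch '[[0,0,0.001,0],[0,0,0,0]]'|sed -n 2,4p
```

```text
eef_pos: [0.4894, -0.0932, 0.0452]
tool_rot: [0.0, 0.999, 0.033, -0.0]
contact_force: [0.4, -0.9, 0.7]
eef_pos: [0.4893, -0.0933, 0.0443]
tool_rot: [0.0, 0.999, 0.033, -0.0]
contact_force: [-0.3, -0.8, 1.9]
eef_pos: [0.4892, -0.0933, 0.0433]
tool_rot: [0.0, 0.999, 0.033, -0.0]
contact_force: [-1.8, -1.4, 3.1]
```

```bash
python3 -m inch '[[0,0,0.001,0],[0,0,0,0]]'|sed -n 2,4p;  python3 -m inch '[[0,0,0.001,0],[0,0,0,0]]'|sed -n 2,4p ; python3 -m inch '[[0,0,0.001,0],[0,0,0,0]]'|sed -n 2,4p; python3 -m inch '[[0,0,0.001,0],[0,0,0,0]]'|sed -n 2,4p
```

```text
eef_pos: [0.4892, -0.0933, 0.0423]
tool_rot: [0.0, 0.999, 0.033, -0.0]
contact_force: [-2.3, -0.3, 4.9]
eef_pos: [0.4892, -0.0934, 0.0415]
tool_rot: [0.0, 0.999, 0.033, -0.0]
contact_force: [-2.8, -1.4, 8.4]
eef_pos: [0.4892, -0.0935, 0.041]
tool_rot: [0.0, 0.999, 0.033, -0.0]
contact_force: [-5.5, -1.0, 14.6]
eef_pos: [0.4892, -0.0935, 0.0404]
tool_rot: [0.0, 0.999, 0.033, -0.0]
contact_force: [-6.4, -1.2, 21.3]
```

Corner_3 (near right) gives way: it sank about 4 mm at roughly 1 N/mm, then hit a hard stop. I lift off and move over knuckle_3.

```bash
python3 -m inch '[[0,0,-0.003,0],[0,0,-0.004,0],[0,0,-0.01,0],[0,0,-0.02,0],[0,0,-0.01,0],[0,0,0,0]]'; python3 w.py c3 k3
python3 - <<'E'
from h import *
c=bot.read_camera("top")
print("dropper",ray(c,(398,197),0)[:2].round(3))
E
```

```text
t: 5.5
eef_pos: [0.4907, -0.0931, 0.0878]
tool_rot: [0.0, 0.999, 0.033, 0.002]
contact_force: [0.7, 0.6, 0.5]
gripper_width: -0.002
grasp_force: 0.0
c3 [ 0.4887 -0.093 ] tool shift [-0.002  -0.0003 -0.    ]
k3 [ 0.4973 -0.1475] tool shift [0.003  0.0547 0.    ]
t 5.5 tcp [ 0.4907 -0.0931  0.0878] tip z 0.0738 yaw 3.83 tz [ 0.003 -0.    -1.   ] F [0.73 0.64 0.52] w -0.0015966771047893204
dropper [ 0.521 -0.271]
```

```bash
python3 -m inch '[[0.003,0.028,0,0],[0,0.0275,0,0],[0,0,0.012,0],[0,0,0.01,0],[0,0,0.003,0],[0,0,0,0]]'; python3 w.py k3
python3 - <<'E'
from h import *; import cv2
s=bot.read_camera("scene");i=s["color"][180:300,270:430,::-1]
cv2.imwrite("pics/s2.png",cv2.resize(i,None,fx=4.5,fy=4.5,interpolation=cv2.INTER_CUBIC))
E
```

```text
t: 6.15
eef_pos: [0.4954, -0.147, 0.0603]
tool_rot: [-0.001, 0.999, 0.034, -0.001]
contact_force: [0.5, -0.1, 0.3]
gripper_width: -0.002
grasp_force: 0.0
k3 [ 0.4973 -0.1475] tool shift [ 0.0019  0.0007 -0.    ]
t 6.15 tcp [ 0.4954 -0.147   0.0603] tip z 0.0463 yaw 3.94 tz [-0.002  0.001 -1.   ] F [ 0.51 -0.15  0.3 ] w -0.0017378381028950402
```

View pics/s2.png

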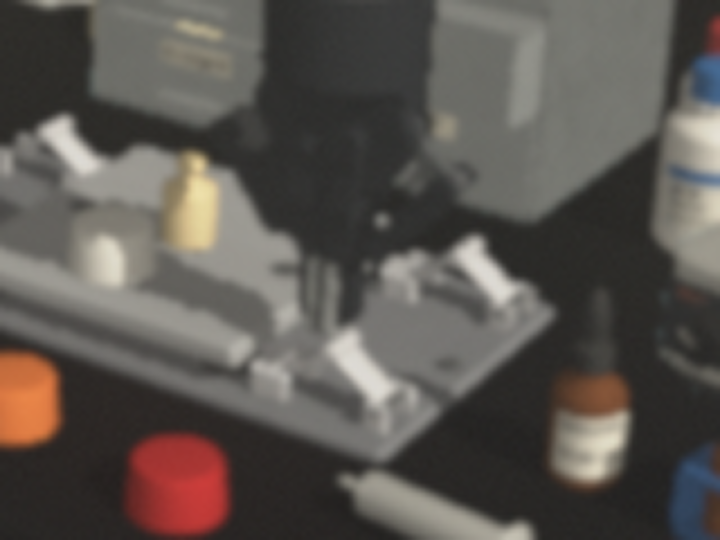

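The fingertip shows at about (325,325) and the knuckle_3 apex at about (345,345), close together, with the weight and cap undisturbed. I'll check by projecting the tip and the assumed knuckle into this view.

```bash
python3 - <<'E'
from w import *; import cv2
s=bot.read_camera("scene");c=bot.read_camera("top")
im=[cv2.resize(k["color"][r:r+60,u:u+72,::-1],None,fx=5.5,fy=8,interpolation=cv2.INTER_CUBIC) if 0 else cv2.resize(k["color"][r:r+60,u:u+60,::-1],None,fx=6.5,fy=6.5,interpolation=cv2.INTER_CUBIC) for k,u,r in((s,325,235),(s,325,235))]
def poly(cc,pts,z,col,i):
    p=[(proj(cc,[*(m+R@np.array(v)/1e3),z])-[325,235]+.5)*6.5 for v in pts]
    cv2.polylines(im[i],[np.array(p).astype(int)],True,col,1)
for y,col in((-126,(0,255,0)),(-120,(255,100,0)),(-132,(0,255,255))):
    poly(s,[(-75.5,y-4.5),(-75.5,y+4.5),(-51.5,y+4.5),(-51.5,y-4.5)],.037,col,1)
t=R.T@(o["eef_pos"][:2]-m)*1e3; print(t)
poly(s,[(t[0]-11,t[1]-14.5),(t[0]-11,t[1]+14.5),(t[0]+11,t[1]+14.5),(t[0]+11,t[1]-14.5)],o["eef_pos"][2]-.014,(0,0,255),1)
cv2.imwrite("pics/s3.png",np.hstack(im))
E
```

```text
t 6.2 tcp [ 0.4958 -0.1471  0.0608] tip z 0.0468 yaw 3.93 tz [-0.001  0.001 -1.   ] F [-0.79 -0.09  0.39] w 0.0018390004054101574
[ -64.45704172 -122.54002265]
```

View pics/s3.png

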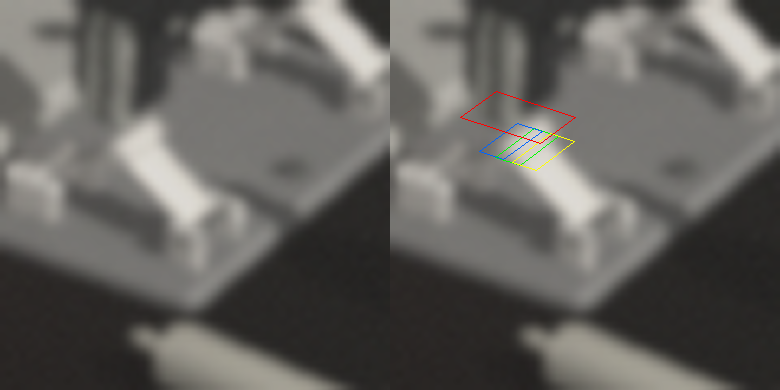

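The overlay puts the apex bar between the y=-120 and y=-126 outlines, right under the fingertip box. I press down.

```bash
python3 -m inch '[[0.001,0,0.002,0],[0,0,0.002,0],[0,0,0.002,0],[0,0,0.002,0],[0,0,0,0]]'|sed -n 2,4p; python3 -m inch '[[0,0,0.002,0],[0,0,0.002,0],[0,0,0,0]]'|sed -n 2,4p;python3 -m inch '[[0,0,0.002,0],[0,0,0.002,0],[0,0,0,0]]'|sed -n 2,4p
```

```text
eef_pos: [0.4972, -0.1469, 0.0533]
tool_rot: [-0.001, 0.999, 0.034, -0.0]
contact_force: [-0.6, 2.3, 2.4]
eef_pos: [0.4975, -0.1475, 0.0494]
tool_rot: [-0.0, 0.999, 0.034, 0.0]
contact_force: [0.4, 1.9, 1.4]
eef_pos: [0.4971, -0.1485, 0.0451]
tool_rot: [0.0, 0.999, 0.033, 0.0]
contact_force: [-0.1, 1.5, 0.8]
```

```bash
python3 -m inch '[[0,0,0.002,0],[0,0,0.002,0],[0,0,0,0]]'|sed -n 2,4p; python3 -m inch '[[0,0,0.002,0],[0,0,0.001,0],[0,0,0,0]]'|sed -n 2,4p;python3 -m inch '[[0,0,0.001,0],[0,0,0.001,0],[0,0,0,0]]'|sed -n 2,4p
python3 - <<'E'
from w import *; import cv2
print(R.T@(o["eef_pos"][:2]-m)*1e3)
s=bot.read_camera("scene");cv2.imwrite("pics/s4.png",cv2.resize(s["color"][215:295,310:400,::-1],None,fx=6.5,fy=6.5,interpolation=cv2.INTER_CUBIC))
E
```

```text
eef_pos: [0.4968, -0.1485, 0.0409]
tool_rot: [0.0, 0.999, 0.033, -0.0]
contact_force: [-0.0, -0.3, 0.6]
eef_pos: [0.4968, -0.1484, 0.038]
tool_rot: [0.0, 0.999, 0.033, -0.0]
contact_force: [-0.5, -0.3, 0.0]
eef_pos: [0.4969, -0.1483, 0.0361]
tool_rot: [0.0, 0.999, 0.033, -0.0]
contact_force: [-0.2, 0.1, 1.1]
t 8.3 tcp [ 0.4969 -0.1483  0.0361] tip z 0.0221 yaw 3.83 tz [-0. -0. -1.] F [-0.19  0.1   1.06] w 0.0011857340389946369
[ -63.47110273 -123.76658397]
```

View pics/s4.png

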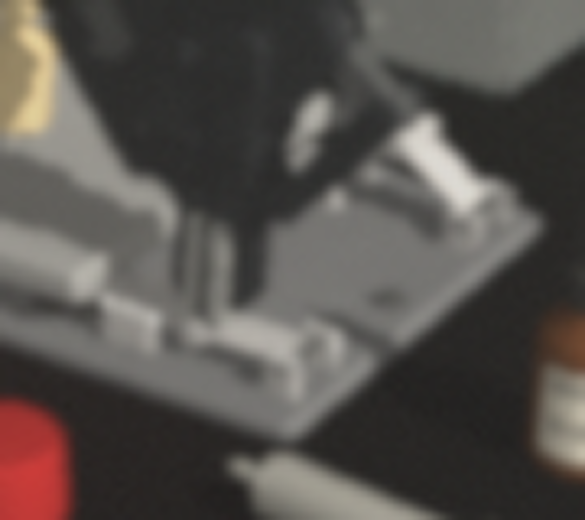

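The shim is folding down under the fingertips (apex near (205,330), almost flat). I press on to the stop.

```bash
for k in 1; do python3 -m inch '[[0,0,0.001,0],[0,0,0,0]]'|sed -n 2,4p; python3 -m inch '[[0,0,0.001,0],[0,0,0,0]]'|sed -n 2,4p; python3 -m inch '[[0,0,0.001,0],[0,0,0,0]]'|sed -n 2,4p; python3 -m inch '[[0,0,0.001,0],[0,0,0,0]]'|sed -n 2,4p; done
```

```text
eef_pos: [0.4971, -0.1485, 0.0357]
tool_rot: [0.0, 0.999, 0.033, -0.0]
contact_force: [-2.3, 0.9, 6.8]
eef_pos: [0.4971, -0.1485, 0.0353]
tool_rot: [0.0, 0.999, 0.033, -0.0]
contact_force: [-4.7, 0.9, 15.2]
eef_pos: [0.4972, -0.1484, 0.035]
tool_rot: [0.0, 0.999, 0.033, 0.0]
contact_force: [-7.5, 1.7, 22.9]
eef_pos: [0.4973, -0.1484, 0.0346]
tool_rot: [0.001, 0.999, 0.033, 0.0]
contact_force: [-9.0, 2.3, 30.8]
```

Hard stop at the tip height of a flat knuckle (about 22 mm). I retract and look.

```bash
python3 -m inch '[[0,0,-0.004,0],[0,0,-0.006,0],[0,0,-0.02,0],[0,0,-0.04,0],[0,0,-0.045,0],[0,0,-0.045,0],[-0.02,0.04,-0.01,0],[-0.02,0.04,0,0],[-0.02,0.04,0,0],[-0.02,0.04,0,0],[0,0,0,0],[0,0,0,0]]'
python3 - <<'E'
from h import *; import cv2
s=bot.read_camera("scene")["color"][195:285,220:400,::-1];t=bot.read_camera("top")["color"][140:255,205:380,::-1]
cv2.imwrite("pics/f.png",np.vstack([cv2.resize(i,(520,h),interpolation=cv2.INTER_CUBIC) for i,h in((s,260),(t,340))]))
E
```

```text
t: 10.35
eef_pos: [0.4271, -0.3143, 0.2021]
tool_rot: [-0.0, 0.999, 0.032, -0.0]
contact_force: [-0.2, 1.4, -0.2]
gripper_width: 0.003
grasp_force: 0.0
```

View pics/f.png

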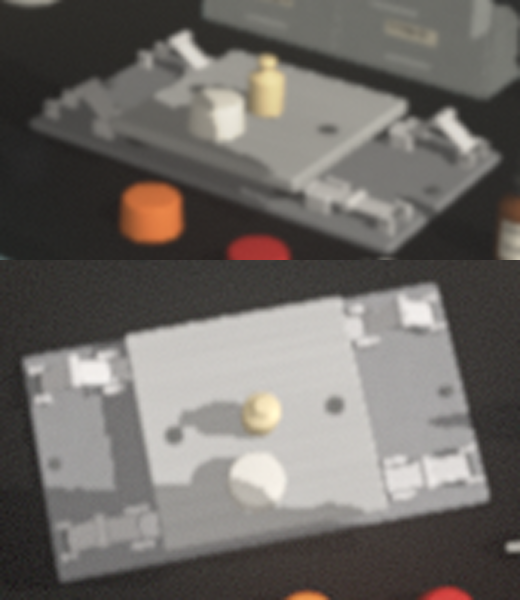

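Shim 3 lies flat (scene (355,200), top (430,468)). The other three shims are raised; the near left one is only in the arm's shadow. The weight and cap are in place and the hand is clear, so I hand in.

```bash
python3 -c "
from station import bot; print(bot.hand_in())"
```

```text
the job is handed in; nothing more can be done
None
```

The near right corner (corner_3) gave way on the first press, sinking about 4 mm before it stopped, so I left the other three corners unpressed; I pressed its shim fully flat, left the other shims raised and the weight and cap in place, and handed the job in at about 10.5 s with the hand clear.

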